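Open a tight jar in the jar brace

ROBOT

A 6-joint arm with a two-finger parallel gripper is mounted at the origin on the work surface. World frame = base frame: x ahead of the robot, y to its left, z up, the work surface at z = 0. Lengths are in m, angles in rad, forces in N, time in s.
With the tool pointing down it reaches from about 0.425 to 0.95 m from the base axis. Payload 3.5 kg.
Tool frame: the origin (TCP) lies on the centre line of the jaws, within the pads' length; the fingertips stand 11 mm ahead of it and the grasp point (between the pads) lies 8 mm behind it; x points along the fingers, y is the direction in which the jaws open and shut, and the axes are right-handed (so a half turn about x gives the same grasp; the last joint's range is limited). The gripper opens to 85 mm and grips with 20 to 120 N. Pads are 22 mm wide; open, the fingers measure 114 mm over their backs; the gripper's body (76 mm by 85 mm) begins 54 mm behind the grasp point. The pads swing forward as they close: fully open they stand 13 mm farther back than shut.
Start: joints at [1.081, 0.286, 1.577, -0, 1.279, -0.15], TCP at [0.225, 0.636, 0.242] pointing down, gripper open.
Joint ranges: [-2.77, 2.77], [-0.9, 2.22], [0.21, 2.48], [-1.53, 4.67], [0.24, 2.81], [-2.84, 2.84]. Speed limits (rad/s): [2.79, 2.79, 3.14, 3.14, 3.14, 3.14].

INTERFACE

Orientations are given as a unit quaternion [x, y, z, w].
In Python, from plant import ctrl gives the robot as it stands. The module is installed in compiled form; this text tells all that it offers.
- The arm moves only by the tool drive_tool, never from a script. Its argument "series" is a list of rows, each a list of 2 entries, a list of its own where there are three numbers: the shift along the tool's x, y, z in units of 50 mm (1.0 is 50 mm), then the turn, a rotation vector about the tool's x, y, z in degrees. A call has 1 to 5 rows; each row shifts and turns the pose as measured when the row begins, along the tool's axes as they then stand; what a row does not reach is not made up. A row lasts 1/10 s, in which the tool goes at most 50 mm and 8.59 degrees, less where a joint would pass 70% of its speed; a pose out of reach is approached as far as the arm can. A call is refused whole if a number of a shift passes 1 or a number of a turn 8.59, either way. A call with a gripper value outside its range is refused whole. "grip" is the gripper's target within -1 to 1 (fully open at 1, half-way at 0, shut at -1), set as the call begins (left out, the last holds). The fingers move at their own pace and stop on an object; "newtons" is the grip in N (left out, the last holds). Time passes only in rows, so rows that do not move let the fingers close. It gives the time, the measured TCP pose, the force and the opening at its end, in the units of the state.
- ctrl.get_state(): the state, without advancing time (a new reading comes with each control period).
- ctrl.read_camera(name): name is "scene" or "side" or "wrist"; returns a dict with "img" (480x640x3 uint8, red, green, blue), "camera_matrix" (3x3 intrinsics, pixels), "R" (3x3) and "t" (3): a world point X has camera coordinates R X + t. Camera axes: x right, y down, z forward; pixel columns grow to the right and rows downward; lengths in m; the calibration is good to about 2 mm. A picture is of the moment at which its call begins. There is no depth.
- ctrl.sign_off(): hands the job in, once; it reports no verdict.
The state is a dict: "time": time; "qpos": joint angles; "dq": joint speeds; "joint_efforts": joint torques, N m; "eef_pos": TCP position; "tcp_rot": TCP orientation; "contact_force": force on the tool from outside, world axes, zero at the start; "wrist_torque": the same for the moment, N m; "opening": opening from 0.0 (shut) to 1.0 (fully open).
Only numpy, scipy, OpenCV 4.12 (cv2) and the standard library are available. Lean on these libraries where they do the work, as an engineer would, in place of code of your own. Each camera call takes 0.05 s, during which the arm holds its last target.

TASK

Set the red-capped square jar down into the square pocket of the blue jar brace, so that it sits fully home and cannot turn, then twist the tight cap anticlockwise until its threads let go, and stop turning there (about a quarter turn, well short of half a turn). Lift the cap straight off and finish holding it level in the gripper, just above the jar's mouth (about 2 to 3 cm clear) and touching nothing else, with the jar still home in the brace. Leave the other things on the worktop alone, and keep the jar upright.

Things in the scene. Friction and masses are not known exactly. Their poses are not given: they have to be found in the camera images.
- jar_mid (a point): square clear-glass jar of brown rusks, upright on the worktop, about 0.34 kg; may be carried by its closed cap. Body 60 x 60 mm, 62 mm tall; then a round neck, 40 mm diameter, up to the mouth. This point: on the jar's axis, 49 mm above its underside. z up, x and y square to the flat sides
- jar_rim (a point): centre of the jar's mouth rim, 92 mm above the jar's underside (43 mm above jar_mid); hidden under the cap at first
- cap_mid (a point): red twist-off cap: round, 56 mm diameter, 20 mm tall. This point: on its axis, half-way up (10 mm from lower edge and top). Closed, it is 88 mm above the jar's underside (39 mm above jar_mid), the lower edge at 78 mm; the neck below is free for fingertips down to 70 mm. x points along the white stripe on top, z up
- cap_top (a point): middle of the cap's top. The cap is tight: about 0.4 to 0.8 N m to turn. Anticlockwise from above opens. Angle from jar x to cap x: 0 to 0.25 rad at the start, threads let go at about 1.2, lugs meet the next thread at about 2.7; stop at about 0 the other way. Once free (1.3 to 2.2 rad) it is sprung up a few mm and lifts straight off; before that, lifting the cap lifts the jar
- brace_floor (a point): jar brace: blue block fixed to the worktop, 110 x 110 mm, 30 mm tall, with a square pocket 66 x 66 mm, 22 mm deep, mouth bevelled by 6 mm, that stops the jar turning (3 mm play each side: it turns up to about 6 degrees). This point: middle of the pocket's floor, 8 mm above the worktop; x and y square to the pocket's sides, z up
- spice: bystander: round amber jar with green cap, 60 mm diameter, 95 mm tall; origin at the centre of its underside, to be left alone
- sauce: bystander: green sauce bottle with yellow cap, 60 mm diameter, 170 mm tall; origin at the centre of its underside, to be left alone
- mug: bystander: white mug, 80 mm diameter, 90 mm tall; origin at the centre of its underside, to be left alone
- bowl: bystander: blue bowl, 130 mm across, 55 mm tall; origin at the centre of its underside, to be left alone
- plate: bystander: white plate, 170 mm across; origin at the centre of its underside, to be left alone
- spoon: bystander: spoon lying flat, about 200 mm long; origin at the centre of its underside, to be left alone
There are look-alikes about, which are no part of the job. There is more than one size of the part that bears cap_mid; the job needs the smaller. Of the things that look like the part that bears brace_floor, the larger one is meant.

How it is judged:
On the way, in this order (a step that is already met when the one before it is completed fails the run):
1. the closed jar sits fully home in the brace's pocket (horizontal distance between jar_mid and brace_floor below 0.008 m and z of jar_mid in the frame of brace_floor below 0.053 m and angle between jar_mid's own z axis and vertical below 0.1 rad and z of cap_mid in the frame of jar_mid below 0.046 m), for 0.2 s.
2. the cap is turned until the threads let go, still on the jar, with the jar home in the brace (horizontal distance between jar_mid and brace_floor below 0.008 m and z of jar_mid in the frame of brace_floor below 0.053 m and angle between jar_mid's own z axis and vertical below 0.1 rad and angle between the x axis of cap_mid and the x axis of jar_mid, either way round above 1 rad and z of cap_mid in the frame of jar_mid below 0.052 m), for 0.1 s.
At the end, for the whole second after the job is handed in: Jar home in brace (within 8 mm of its middle, 4 mm of the pocket floor, tilt under 0.1 rad); cap held still in the fingers (over 2 N), off the jar, tilt under 0.2 rad, within 20 mm of the jar's axis, lower edge 3 to 55 mm above the rim, its x 0.9 rad or more off the line of the jar's x (horizontal distance between jar_mid and brace_floor below 0.008 m and z of jar_mid in the frame of brace_floor below 0.053 m and angle between jar_mid's own z axis and vertical below 0.1 rad and z of cap_mid in the frame of jar_mid between 0.056 and 0.108 m and horizontal distance between cap_mid and jar_mid below 0.02 m and angle between cap_mid's own z axis and vertical below 0.2 rad and contact force between the fingers and cap above 2 N and angle between the x axis of cap_mid and the x axis of jar_mid, either way round above 0.9 rad and contact force between cap and jar below 0.2 N and linear speed of cap below 0.03 m/s); the arm keeps its last pose, push and grip.
It fails at once if a bystander is moved by more than 40 mm (distance of any of spice, sauce, mug, bowl, plate, spoon from where it was at the start of the episode above 0.04 m).
It fails at once if the jar is tipped by more than 0.6 rad (angle between jar_mid's own z axis and vertical above 0.6 rad).
It also fails if it takes over 48 s, if anything falls off the work surface, if the arm or the gripper's body presses on something with over 40 N, if the wrist force passes 120 N, or if a joint passes its speed limit or range.

## Working session

There is one attempt and no reset: what is moved stays moved. The work goes in short steps, Python scripts to look and compute and a tool call to move; the robot and the scene stay as the last step left them, time stands still between calls to the robot, and variables do not carry over. Pictures are saved under pics/ and viewed, and the job is handed in when it is done.

Besides the shell and the picture viewer there is one more tool, called after "Emit:" as name(argument=value, ...), one argument or row to a line, values as JSON. drive_tool: Moves the arm, as the interface text tells. Its arguments: {"type":"object","properties":{"series":{"type":"array"},"grip":{"type":"number"},"newtons":{"type":"number"}},"required":["series"]}

```bash
mkdir -p pics
cat > h.py <<'E'
import numpy as np,cv2,pickle
from plant import ctrl
def snap(name,fn):
    d=ctrl.read_camera(name); pickle.dump(d,open(f'pics/{fn}.pkl','wb'))
    cv2.imwrite(f'pics/{fn}.png',d['img'][:,:,::-1]); return d
def load(fn): return pickle.load(open(f'pics/{fn}.pkl','rb'))
def ray(d,u,v):
    K,R,t=map(np.array,(d['camera_matrix'],d['R'],d['t']))
    return -R.T@t, R.T@np.linalg.inv(K)@np.array([u,v,1.])
def onz(d,u,v,z):
    c,r=ray(d,u,v); return c+r*(z-c[2])/r[2]
def proj(d,X):
    p=np.array(d['camera_matrix'])@(np.array(d['R'])@np.array(X)+np.array(d['t'])); return p[:2]/p[2]
E
python3 - <<'E'
from h import *
for n in ['scene','side','wrist']:
    d=snap(n,n+'0'); print(n,ray(d,320,240))
print(ctrl.get_state())
E
```

```text
scene (array([1.25130645, 0.43269944, 1.03232615]), array([-0.50990385, -0.36005594, -0.78125898]))
side (array([ 0.5120178 , -1.00841371,  1.14516745]), array([ 0.0657236 ,  0.67530514, -0.73468502]))
wrist (array([0.15138402, 0.66196157, 0.37204209]), array([ 0.26935932, -0.0974127 , -0.95838773]))
{'time': 0.15, 'qpos': array([ 1.08100573e+00,  2.87022856e-01,  1.57783678e+00, -1.49211447e-05,
        1.27859751e+00, -1.49966696e-01]), 'dq': array([-0.00084571, -0.00073468, -0.00660191,  0.00179861, -0.00263525,
        0.00129323]), 'joint_efforts': array([ 3.68429037e-04, -4.06604397e+01, -2.93143398e+01, -1.52466491e-04,
        3.95318973e-03,  1.38905122e-05]), 'eef_pos': array([0.22471334, 0.63597906, 0.24122658]), 'tcp_rot': array([ 0.11893972,  0.69712665, -0.12019442,  0.69672167]), 'contact_force': array([-0.1723493 ,  0.52571146, -0.41600104]), 'wrist_torque': array([ 0.03155732,  0.00546991, -0.00062065]), 'opening': 1.0043083642659698}
```

View pics/scene0.png

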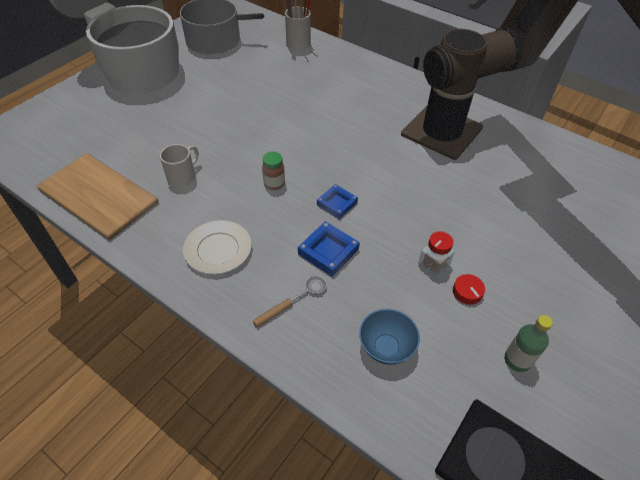

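View pics/side0.png

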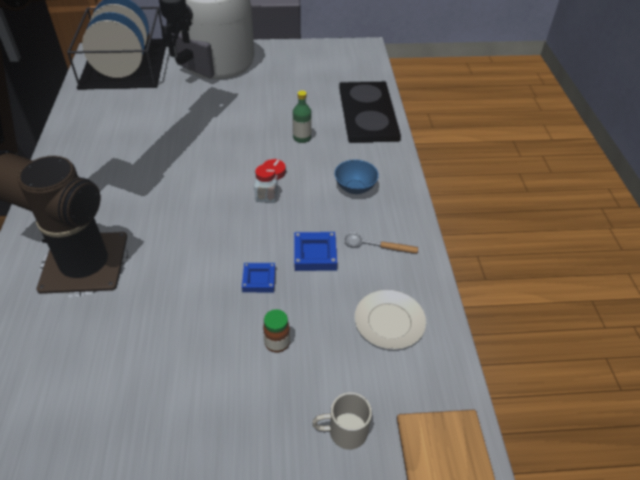

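View pics/wrist0.png

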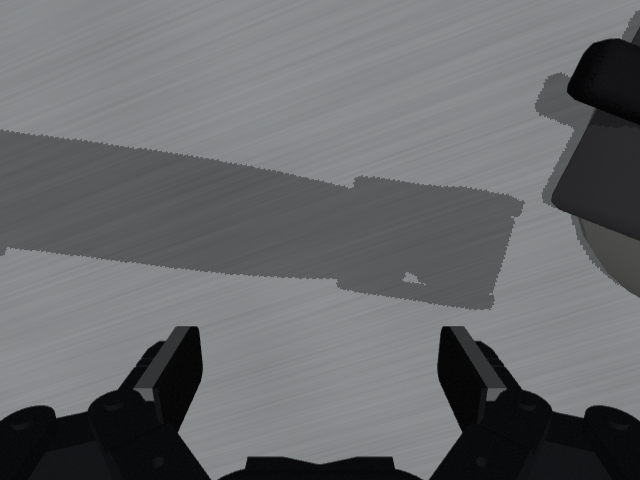

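Candidates in the scene view: for the cap, the red one on the jar at (440,243) and a loose larger red one at (469,290). For the brace, the larger blue one at (328,247) and the smaller at (337,200). I choose the cap on the jar and the larger brace, and check both in crops.

Run:
```python
from h import *
s=load('scene0');w=load('side0')
a=s['img'][180:330,290:500];b=s['img'][215:320,400:505]
c=cv2.resize(a,(798,570),interpolation=cv2.INTER_CUBIC)
cv2.imwrite('pics/c1.png',c[:,:,::-1])
hi=cv2.resize(w['img'][145:300,230:350],(464,600),interpolation=cv2.INTER_CUBIC)
cv2.imwrite('pics/c2.png',hi[:,:,::-1])
for nm,d in (('scene',s),('side',w)):
    h=cv2.cvtColor(d['img'],cv2.COLOR_RGB2HSV)
    for col,m in (('red',(((h[...,0]<6)|(h[...,0]>174))&(h[...,1]>170)&(h[...,2]>90))),('blue',((h[...,0]>108)&(h[...,0]<128)&(h[...,1]>150)))):
        m=m.astype(np.uint8)*255
        n,l,st,ce=cv2.connectedComponentsWithStats(m)
        for i in range(1,n):
            if st[i][4]>60:
                z=.098 if col=='red' else .03
                print(nm,col,st[i],ce[i].round(1),onz(d,*ce[i],z).round(4), onz(d,*ce[i],.02).round(4))
```

```text
scene red [430 232  23  19 309] [441.2 240.7] [0.4727 0.2297 0.098 ] [0.4077 0.2128 0.02  ]
scene red [455 275  30  25 543] [468.9 286.5] [0.5505 0.3389 0.098 ] [0.492 0.331 0.02 ]
scene blue [329 186  28  28 431] [341.7 199.9] [ 0.452  -0.0639  0.03  ] [ 0.4441 -0.0689  0.02  ]
scene blue [ 298  224   61   51 1515] [326.9 247.8] [ 0.6069 -0.0011  0.03  ] [ 0.6004 -0.0054  0.02  ]
side red [256 160  29  19 299] [269.6 169.2] [0.4852 0.2294 0.098 ] [0.4832 0.3216 0.02  ]
side blue [ 295  233   41   37 1386] [314.9 250.7] [ 0.5958 -0.0203  0.03  ] [ 0.5965 -0.0114  0.02  ]
side blue [243 264  32  27 782] [258.3 276.9] [ 0.4499 -0.0992  0.03  ] [ 0.4493 -0.0911  0.02  ]
```

View pics/c1.png

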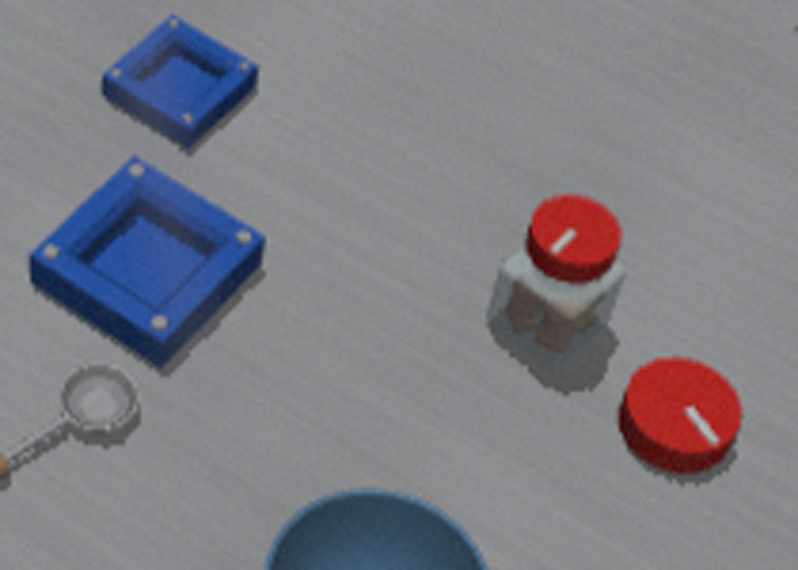

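View pics/c2.png

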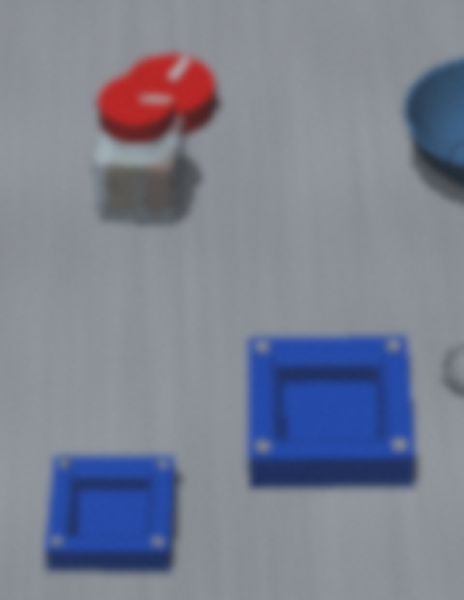

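Run:
```python
from h import *
s=load('scene0');w=load('side0')
def tri(p,q):
    A=[];b=[]
    for d,u in((s,p),(w,q)):
        c,r=ray(d,*u);r/=np.linalg.norm(r);P=np.eye(3)-np.outer(r,r);A.append(P);b.append(P@c)
    return np.linalg.solve(A[0]+A[1],b[0]+b[1])
S=[(290+x/3.8-.1,180+y/3.8-.1) for x,y in((136,170),(244,237),(159,323),(51,251))]
W=[(230+x/3.867-.1,145+y/3.867-.1) for x,y in((263,446),(262,347),(393,346),(400,445))]
PS=np.array([onz(s,*p,.03) for p in S]);PW=np.array([onz(w,*p,.03) for p in W])
print(PS.round(4),PS.mean(0));print(PW.round(4),PW.mean(0))
for P in(PS,PW):
    for i in range(4):
        e=P[(i+1)%4]-P[i];print(np.degrees(np.arctan2(e[1],e[0])).round(1),np.linalg.norm(e).round(4))
cs=(290+575/3.8,180+231/3.8);cw=(230+138/3.867,145+103/3.867)
print(tri(cs,cw),onz(s,*cs,.098),onz(w,*cw,.098))
# stripe
for d,a,b in((s,(290+555/3.8,180+249/3.8),(290+575/3.8,180+232/3.8)),(w,(230+140/3.867,145+99/3.867),(230+172/3.867,145+100/3.867))):
    e=onz(d,*b,.098)-onz(d,*a,.098);print('stripe',np.degrees(np.arctan2(e[1],e[0])))
```

```text
[[ 0.5478 -0.0474  0.03  ]
 [ 0.5518  0.043   0.03  ]
 [ 0.6419  0.0387  0.03  ]
 [ 0.6371 -0.051   0.03  ]] [ 0.5946524  -0.00418941  0.03      ]
[[ 0.5504 -0.0503  0.03  ]
 [ 0.554   0.0392  0.03  ]
 [ 0.6439  0.0352  0.03  ]
 [ 0.6406 -0.0545  0.03  ]] [ 0.59722122 -0.00756487  0.03      ]
87.5 0.0905
-2.7 0.0902
-93.0 0.0899
177.7 0.0894
87.7 0.0895
-2.5 0.09
-92.1 0.0898
177.3 0.0904
[0.47209099 0.22813705 0.09327974] [0.47275313 0.23002464 0.098     ] [0.47436959 0.21971165 0.098     ]
stripe 169.62820348440422
stripe -5.607221247352653
```

```bash
cat >> h.py <<'E'
from scipy.spatial.transform import Rotation as Ro
def yawof(R): return np.degrees(np.arctan2(R[1,1],R[0,1]))  # heading of tool y
def go(target,yaw=None,show=True):
    """total shift/turn in tool axes to reach target pos, tool down, tool-y heading yaw (mod 180)"""
    s=ctrl.get_state();R=Ro.from_quat(s['tcp_rot']).as_matrix();p=np.array(s['eef_pos'])
    y0=yawof(R)
    if yaw is None: yaw=y0
    dy=(yaw-y0+90)%180-90; yw=np.radians(y0+dy)
    X=np.array([0,0,-1.]);Y=np.array([np.cos(yw),np.sin(yw),0]);T=np.c_[X,Y,np.cross(X,Y)]
    rv=np.degrees(Ro.from_matrix(R.T@T).as_rotvec()); sh=R.T@(np.array(target)-p)
    print('t',round(s['time'],2),'p',p.round(4),'yaw',round(y0,2),'q',np.round(s['qpos'],3),'F',np.round(s['contact_force'],1),'open',round(s['opening'],3))
    print(' shift(50mm) %s  |mm| %.1f  turn %s'%((sh/.05).round(3),np.linalg.norm(sh)*1e3,rv.round(2)))
E
python3 - <<'E'
from h import *
go([.4725,.229,.24]); go([.4725,.229,.24],0);go([.4725,.229,.24],60)
s=ctrl.get_state();R=Ro.from_quat(s['tcp_rot']).as_matrix();d=load('wrist0')
print(R.round(2)); print('cam in tool',R.T@(ray(d,0,0)[0]-s['eef_pos']))
E
```

```text
t 0.15 p [0.2247 0.636  0.2412] yaw 70.53 q [ 1.081  0.287  1.578 -0.     1.279 -0.15 ] F [-0.2  0.5 -0.4] open 1.004
 shift(50mm) [ 0.034 -6.022  7.385]  |mm| 476.5  turn [-0.   -0.02  0.11]
t 0.15 p [0.2247 0.636  0.2412] yaw 70.53 q [ 1.081  0.287  1.578 -0.     1.279 -0.15 ] F [-0.2  0.5 -0.4] open 1.004
 shift(50mm) [ 0.034 -6.022  7.385]  |mm| 476.5  turn [7.053e+01 5.000e-02 1.000e-01]
t 0.15 p [0.2247 0.636  0.2412] yaw 70.53 q [ 1.081  0.287  1.578 -0.     1.279 -0.15 ] F [-0.2  0.5 -0.4] open 1.004
 shift(50mm) [ 0.034 -6.022  7.385]  |mm| 476.5  turn [ 1.053e+01 -1.000e-02  1.100e-01]
[[-0.    0.33  0.94]
 [-0.    0.94 -0.33]
 [-1.   -0.   -0.  ]]
cam in tool [-0.13079482 -0.00018665 -0.07783097]
```

Emit:
drive_tool(
  series=[
    [[0, -0.6, 0.74], [0, 0, 0]],
    [[0, -0.6, 0.74], [0, 0, 0]],
    [[0, -0.6, 0.74], [0, 0, 0]],
    [[0, -0.6, 0.74], [0, 0, 0]],
    [[0, -0.6, 0.74], [0, 0, 0]],
  ],
  grip=1,
)

```text
time: 0.65
eef_pos: [0.349, 0.4303, 0.2379]
tcp_rot: [0.114, 0.699, -0.117, 0.697]
contact_force: [1.2, 0.6, -0.6]
opening: 0.998
```

Emit:
drive_tool(
  series=[
    [[0, -0.55, 0.65], [0, 0, 0]],
    [[0, -0.55, 0.65], [0, 0, 0]],
    [[0, -0.5, 0.55], [0, 0, 0]],
    [[0, 0, 0], [8.5, 0, 0]],
    [[0, 0, 0], [8.5, 0, 0]],
  ],
)

```text
time: 1.15
eef_pos: [0.4145, 0.3141, 0.2368]
tcp_rot: [0.219, 0.672, -0.224, 0.671]
contact_force: [0.1, 0.1, -0.1]
opening: 1.003
```

Run:
```python
from h import *
go([.4725,.229,.24],0)
d=snap('wrist','w1');print(proj(d,[.4725,.229,.098]))
```

```text
t 1.15 p [0.4145 0.3141 0.2368] yaw 53.52 q [ 0.455 -0.05   1.956 -0.003  1.242 -0.478] F [ 0.1  0.1 -0.1] open 1.003
 shift(50mm) [-0.06  -0.68   1.944]  |mm| 103.0  turn [53.52  0.19  0.37]
[275.99883261 359.30043072]
```

View pics/w1.png

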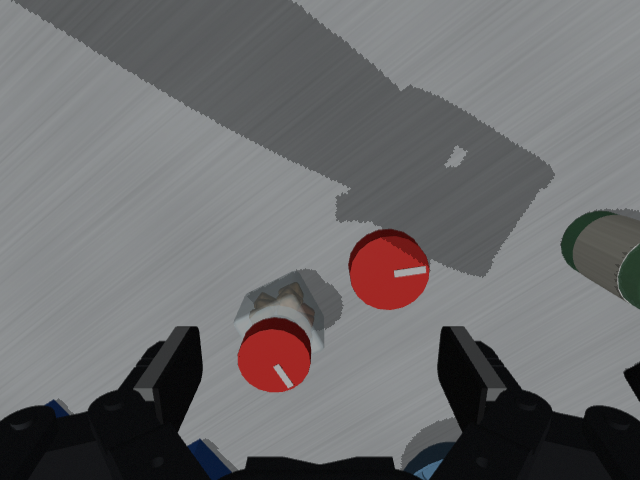

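The wrist view shows the jar's cap at (274,355), the larger loose cap at (390,270), and the jar's shoulder corners behind the cap. I'm zooming in on the jar to get its yaw.

Run:
```python
from h import *
d=load('w1');c=d['img'][255:405,215:365]
cv2.imwrite('pics/c3.png',cv2.resize(c,(600,600),interpolation=cv2.INTER_CUBIC)[:,:,::-1])
h=cv2.cvtColor(d['img'],cv2.COLOR_RGB2HSV)
m=(((h[...,0]<8)|(h[...,0]>172))&(h[...,1]>150)&(h[...,2]>130)).astype(np.uint8)
n,l,st,ce=cv2.connectedComponentsWithStats(m)
for i in range(1,n):
  if st[i][4]>200:
    cn=cv2.findContours((l==i).astype(np.uint8),0,2)[0]
    hull=cv2.convexHull(np.vstack(cn));e=cv2.fitEllipse(hull);print(st[i],e,onz(d,*e[0],.098))
w=((h[...,1]<40)&(h[...,2]>190)).astype(np.uint8); w[:340]=0;w[400:]=0;w[:,:240]=0;w[:,310:]=0
ys,xs=np.nonzero(w);P=np.array([onz(d,x,y,.098)[:2] for x,y in zip(xs,ys)]);print(len(P),P.mean(0));u,_,v=np.linalg.svd(P-P.mean(0));print('stripe',np.degrees(np.arctan2(v[0,1],v[0,0])))
```

```text
[ 350  238   79   72 3767] ((388.185546875, 273.91143798828125), (70.33405303955078, 77.6183853149414), 94.4356460571289) [0.46492223 0.33560621 0.098     ]
[ 238  329   72   63 3333] ((273.298828125, 360.3966369628906), (62.2203369140625, 72.07040405273438), 98.09014892578125) [0.47204063 0.22675467 0.098     ]
0 nan<stdin>:12: RuntimeWarning: Mean of empty slice.
  ret = ret.dtype.type(ret / rcount)
Traceback (most recent call last):
numpy.linalg.LinAlgError: 1-dimensional array given. Array must be at least two-dimensional
```

View pics/c3.png

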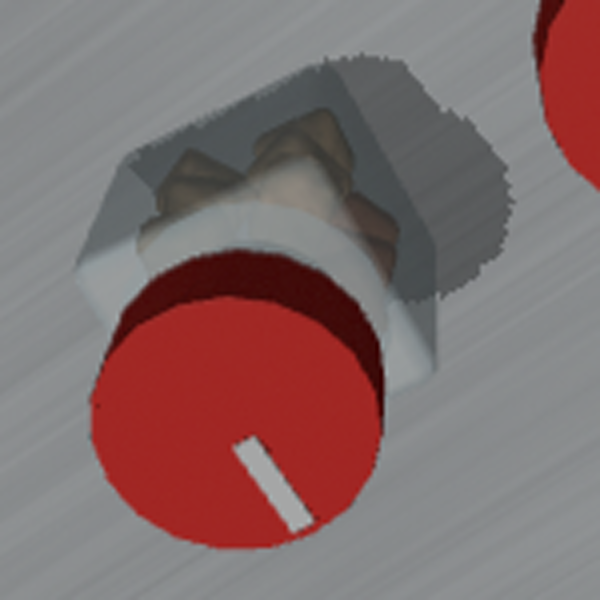

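Run:
```python
from h import *
d=load('w1')
f=lambda x,y,z:onz(d,215+x/4-.4,255+y/4-.4,z)
def dr(a,b): e=b-a; return np.degrees(np.arctan2(e[1],e[0])).round(1),np.linalg.norm(e).round(4)
A,B,C=f(127,158,0),f(320,65,0),f(435,240,0)
print(A,B,C,dr(A,B),dr(B,C),'centre',(A+C)/2)
D,E=f(75,270,.062),f(437,372,.062);print('shoulder diag',dr(D,E),(D+E)/2)
print('stripe',dr(f(245,441,.098),f(302,525,.098)), f(236.5,422,.098))
```

```text
[0.44139774 0.2031016  0.        ] [0.45008294 0.25590605 0.        ] [0.50377787 0.25057786 0.        ] (np.float64(80.7), np.float64(0.0535)) (np.float64(-5.7), np.float64(0.054)) centre [0.47258781 0.22683973 0.        ]
shoulder diag (np.float64(36.0), np.float64(0.079)) [0.47156127 0.22802028 0.062     ]
stripe (np.float64(-7.4), np.float64(0.0215)) [0.47202871 0.22717654 0.098     ]
```

Emit:
drive_tool(
  series=[
    [[0.2, -0.2, 0.5], [8.5, 0, 0]],
    [[0.2, -0.1, 0.5], [8.5, 0, 0]],
    [[0.1, 0, 0.5], [8.5, 0, 0]],
    [[0, 0, 0], [8.5, 0, 0]],
    [[0, 0, 0], [8.5, 0, 0]],
  ],
)

```text
time: 1.7
eef_pos: [0.4582, 0.2481, 0.2101]
tcp_rot: [0.447, 0.546, -0.453, 0.545]
contact_force: [0.6, 0.0, 0.5]
opening: 1.001
```

Run:
```python
from h import *
go([.472,.227,.14],0)
```

```text
t 1.7 p [0.4582 0.2481 0.2101] yaw 10.95 q [ 0.303 -0.022  1.979 -0.004  1.191  0.114] F [0.6 0.  0.5] open 1.001
 shift(50mm) [1.402 0.2   0.46 ]  |mm| 74.5  turn [10.95  0.29  0.33]
```

Emit:
drive_tool(
  series=[
    [[0.1, 0.15, 0.35], [5, 0, 0]],
    [[0.1, 0.02, 0.12], [5.5, 0.2, 0.2]],
    [[0.2, 0, 0], [0, 0, 0]],
    [[0.2, 0, 0], [0, 0, 0]],
    [[0, 0, 0], [0, 0, 0]],
  ],
)

```text
time: 2.2
eef_pos: [0.4695, 0.2266, 0.1771]
tcp_rot: [0.495, 0.504, -0.498, 0.503]
contact_force: [0.3, -0.1, -0.4]
opening: 0.999
```

Run:
```python
from h import *
go([.472,.227,.082],0)
d=snap('wrist','w2')
```

```text
t 2.2 p [0.4695 0.2266 0.1771] yaw 0.8 q [ 2.550e-01  1.400e-02  2.007e+00 -1.000e-03  1.125e+00  2.420e-01] F [ 0.3 -0.1 -0.4] open 0.999
 shift(50mm) [ 1.901  0.058 -0.011]  |mm| 95.1  turn [0.8  0.11 0.24]
```

View pics/w2.png

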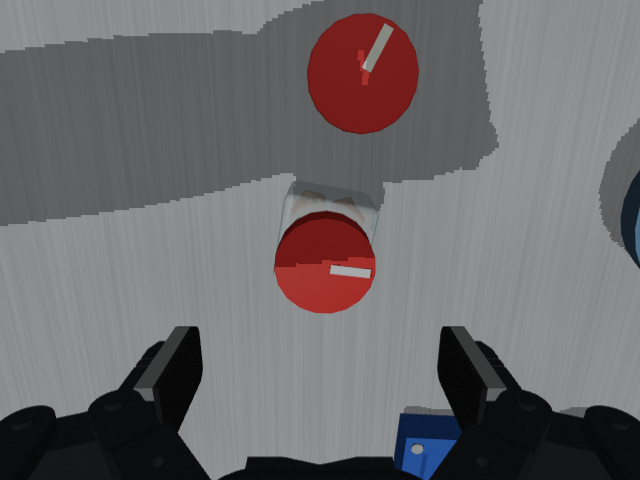

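Run:
```python
from h import *
d=load('w2');print(onz(d,325.3,262,.098))
f=lambda x,y:onz(d,x,y,.098)
a,b=f(331,269.5),f(370,273.5);e=b-a;print('stripe',np.degrees(np.arctan2(e[1],e[0])))
c=d['img'][165:325,260:400]
cv2.imwrite('pics/c4.png',cv2.resize(c,(525,600),interpolation=cv2.INTER_CUBIC)[:,:,::-1])
```

```text
[0.47344188 0.22958895 0.098     ]
stripe -5.385215104708421
```

View pics/c4.png

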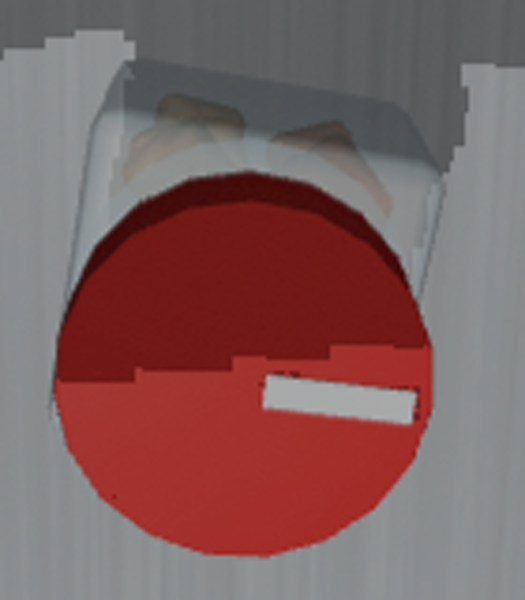

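Emit:
drive_tool(
  series=[
    [[0.45, 0.06, 0], [0.8, 0, 0.2]],
    [[0.5, 0, 0], [0, 0, 0]],
    [[0.5, 0, 0], [0, 0, 0]],
    [[0.3, 0, 0], [0, 0, 0]],
    [[0, 0, 0], [0, 0, 0]],
  ],
)

```text
time: 2.75
eef_pos: [0.4747, 0.2295, 0.0903]
tcp_rot: [0.499, 0.501, -0.496, 0.504]
contact_force: [-1.1, -0.3, -0.4]
opening: 1.0
```

Run:
```python
from h import *
go([.4727,.227,.082],0)
```

```text
t 2.75 p [0.4747 0.2295 0.0903] yaw 0.55 q [ 2.580e-01  1.420e-01  2.051e+00 -2.000e-03  9.430e-01  2.500e-01] F [-1.1 -0.3 -0.4] open 1.0
 shift(50mm) [ 0.166 -0.041  0.049]  |mm| 8.9  turn [ 0.55 -0.01 -0.38]
```

Emit:
drive_tool(
  series=[
    [[0.17, -0.04, 0.05], [0.5, 0, -0.4]],
    [[0, 0, 0], [0, 0, 0]],
  ],
)

```text
time: 2.95
eef_pos: [0.4731, 0.2275, 0.0824]
tcp_rot: [0.5, 0.501, -0.499, 0.501]
contact_force: [0.1, -0.4, 0.3]
opening: 1.0
```

Run:
```python
from h import *
go([.4727,.227,.082],0)
```

```text
t 2.95 p [0.4731 0.2275 0.0824] yaw 0.13 q [0.255 0.153 2.056 0.    0.932 0.252] F [ 0.1 -0.4  0.3] open 1.0
 shift(50mm) [ 0.009 -0.009  0.01 ]  |mm| 0.8  turn [ 0.13 -0.03 -0.03]
```

Now I close gently. Friction under the jar is small, so it will self-centre.

Emit:
drive_tool(
  series=[
    [[0, 0, 0], [0, 0, 0]],
    [[0, 0, 0], [0, 0, 0]],
    [[0, 0, 0], [0, 0, 0]],
    [[0, 0, 0], [0, 0, 0]],
    [[0, 0, 0], [0, 0, 0]],
  ],
  grip=-1,
  newtons=40,
)

```text
time: 3.45
eef_pos: [0.4739, 0.2279, 0.0847]
tcp_rot: [0.5, 0.5, -0.498, 0.501]
contact_force: [-0.5, -0.9, -1.0]
opening: 0.638
```

Emit:
drive_tool(
  series=[
    [[0, 0, 0], [0, 0, 0]],
    [[0, 0, 0], [0, 0, 0]],
    [[0, 0, 0], [0, 0, 0]],
  ],
)

```text
time: 3.75
eef_pos: [0.4739, 0.2279, 0.0847]
tcp_rot: [0.5, 0.5, -0.498, 0.501]
contact_force: [-1.1, 0.5, -1.3]
opening: 0.643
```

Run:
```python
from h import *
go([.4727,.227,.15],0)
d=snap('wrist','w3')
```

```text
t 3.75 p [0.4739 0.2279 0.0847] yaw 0.16 q [2.550e-01 1.490e-01 2.055e+00 1.000e-03 9.340e-01 2.520e-01] F [-1.1  0.5 -1.3] open 0.643
 shift(50mm) [-1.306 -0.019  0.016]  |mm| 65.3  turn [ 0.16 -0.09 -0.18]
```

View pics/w3.png

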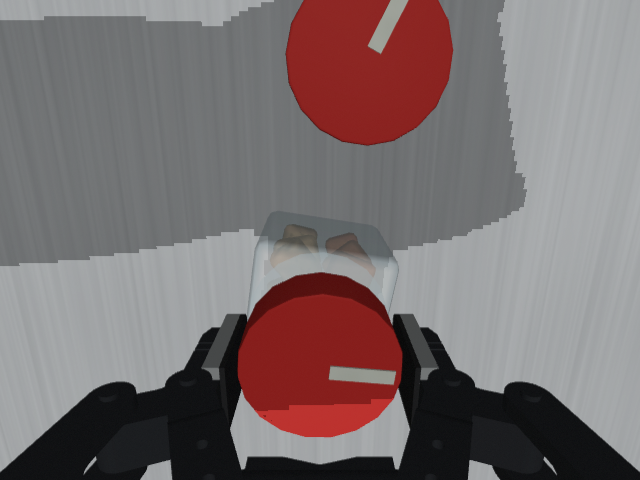

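Run:
```python
from h import *
d=load('w3')
def dr(a,b): e=b-a; return np.degrees(np.arctan2(e[1],e[0])).round(1),np.linalg.norm(e).round(4)
print(onz(d,320,366,.098))
print(dr(onz(d,331,372.5,.098),onz(d,395,377.5,.098)))
c=d['img'][200:320,240:410]
cv2.imwrite('pics/c5.png',cv2.resize(c,(850*800//850,565),interpolation=cv2.INTER_CUBIC)[:,:,::-1])
```

```text
[0.47515679 0.22751917 0.098     ]
(np.float64(-5.2), np.float64(0.0216))
```

View pics/c5.png

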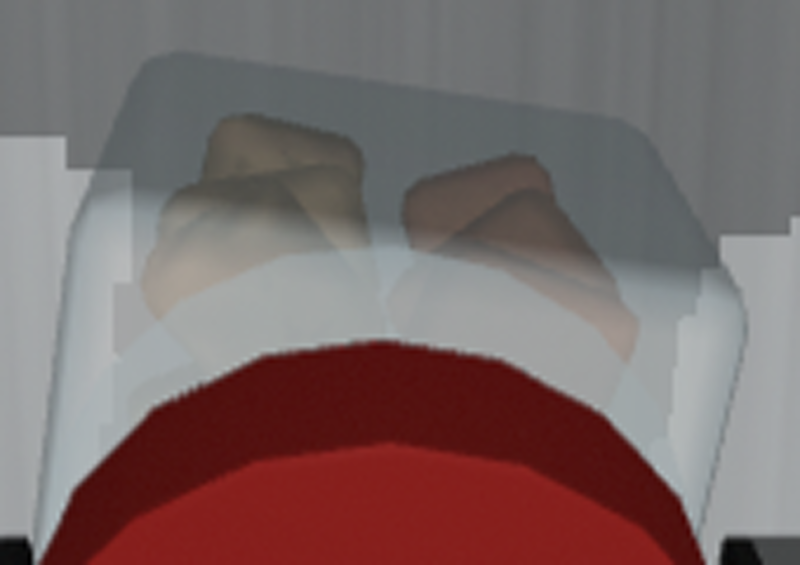

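Run:
```python
from h import *
d=load('w3');k=4.706
def dr(a,b): e=b-a; return np.degrees(np.arctan2(e[1],e[0])).round(1),np.linalg.norm(e).round(4)
f=lambda x,y,z:onz(d,240+x/k,200+y/k,z)
print(dr(f(200,54,0),f(610,115,0)))
print('sideL',dr(f(40,490,.062),f(70,240,.062)),'sideR',dr(f(705,500,.062),f(744,320,.062)))
```

```text
(np.float64(-8.6), np.float64(0.0475))
sideL (np.float64(80.9), np.float64(0.0233)) sideR (np.float64(81.9), np.float64(0.017))
```

Emit:
drive_tool(
  series=[
    [[-0.3, 0, 0], [0, 0, 0]],
    [[-0.4, 0, 0], [0, 0, 0]],
    [[-0.5, 0, 0], [0, 0, 0]],
    [[-0.4, 0, 0], [0, 0, 0]],
    [[0, 0, 0], [0, 0, 0]],
  ],
)

```text
time: 4.3
eef_pos: [0.4715, 0.227, 0.1666]
tcp_rot: [0.499, 0.501, -0.5, 0.5]
contact_force: [0.7, 0.5, -4.8]
opening: 0.641
```

Run:
```python
from h import *
go([.596,-.006,.16],6.2)
```

```text
t 4.3 p [0.4715 0.227  0.1666] yaw 0.17 q [0.255 0.03  2.012 0.    1.102 0.251] F [ 0.7  0.5 -4.8] open 0.641
 shift(50mm) [0.128 2.476 4.668]  |mm| 264.3  turn [-6.03  0.01  0.14]
```

Emit:
drive_tool(
  series=[
    [[0, 0.2, 0.35], [0, 0, 0]],
    [[0, 0.3, 0.55], [0, 0, 0]],
    [[0, 0.35, 0.65], [0, 0, 0]],
    [[0, 0.35, 0.65], [0, 0, 0]],
    [[0, 0.35, 0.65], [0, 0, 0]],
  ],
)

```text
time: 4.8
eef_pos: [0.5472, 0.0844, 0.1625]
tcp_rot: [0.495, 0.505, -0.499, 0.501]
contact_force: [-0.3, 0.4, -4.9]
opening: 0.641
```

Emit:
drive_tool(
  series=[
    [[0, 0.3, 0.6], [0, 0, 0]],
    [[0, 0.25, 0.5], [-2, 0, 0]],
    [[0, 0.1, 0.25], [-4, 0, 0]],
    [[0, 0, 0], [0, 0, 0]],
  ],
)

```text
time: 5.2
eef_pos: [0.5812, 0.0101, 0.1569]
tcp_rot: [0.468, 0.531, -0.474, 0.524]
contact_force: [0.5, 0.2, -3.8]
opening: 0.641
```

Run:
```python
from h import *
go([.596,-.006,.16],6.2)
```

```text
t 5.2 p [0.5812 0.0101 0.1569] yaw 6.52 q [-0.157  0.174  1.874 -0.002  1.107 -0.27 ] F [ 0.5  0.2 -3.8] open 0.641
 shift(50mm) [-0.066  0.258  0.353]  |mm| 22.1  turn [ 0.32 -0.13  0.77]
```

Emit:
drive_tool(
  series=[
    [[-0.06, 0.26, 0.35], [-0.3, 0, 0.8]],
    [[0, 0, 0], [0, 0, 0]],
    [[0, 0, 0], [0, 0, 0]],
  ],
)

```text
time: 5.5
eef_pos: [0.5935, -0.0043, 0.156]
tcp_rot: [0.47, 0.531, -0.471, 0.525]
contact_force: [0.1, 0.5, -5.4]
opening: 0.636
```

Run:
```python
from h import *
go([.596,-.006,.16],6.2)
for n in('scene','side','wrist'): d=snap(n,n+'4')
def crop(n,x,y,w,h,k): cv2.imwrite(f'pics/{n}c.png',cv2.resize(load(n)['img'][y:y+h,x:x+w],None,fx=k,fy=k,interpolation=cv2.INTER_CUBIC)[:,:,::-1])
crop('scene4',250,130,160,150,4);crop('side4',250,160,130,130,4.5)
```

```text
t 5.5 p [ 0.5935 -0.0043  0.156 ] yaw 6.58 q [-0.18   0.198  1.849  0.005  1.103 -0.297] F [ 0.1  0.5 -5.4] open 0.636
 shift(50mm) [-0.081  0.046  0.039]  |mm| 5.0  turn [ 0.38 -0.34  0.34]
```

View pics/scene4c.png

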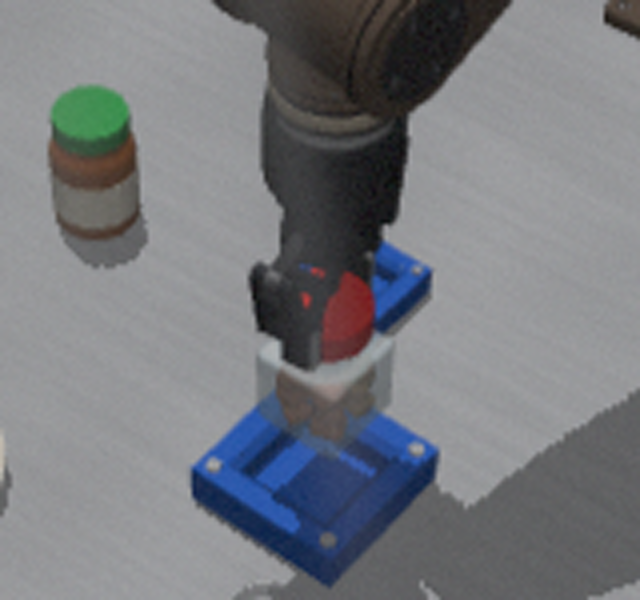

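View pics/side4c.png

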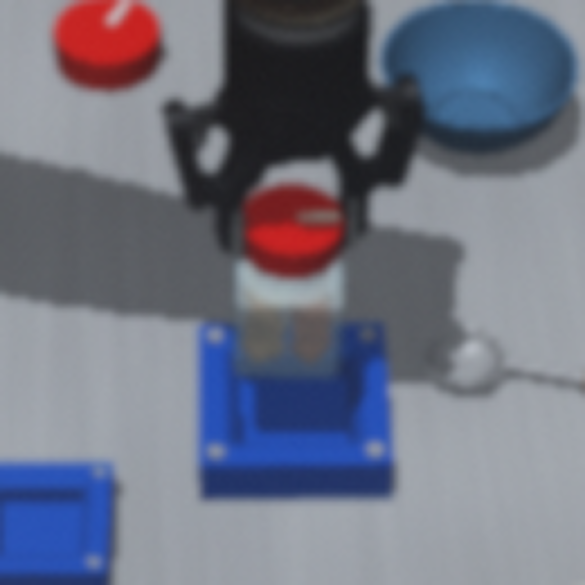

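View pics/wrist4.png

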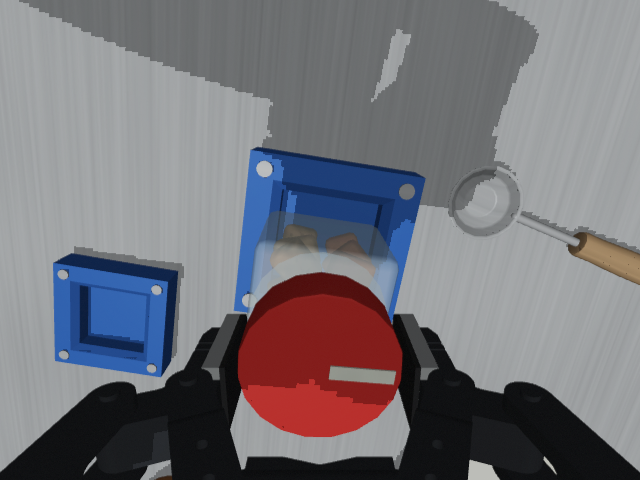

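Wrist view: the brace's screws are at (264,169), (407,191) and (248,300). The jar hangs level above the pocket and squares up with it visually.

Run:
```python
from h import *
d=load('wrist4')
def dr(a,b): e=b-a; return np.degrees(np.arctan2(e[1],e[0])).round(1),np.linalg.norm(e).round(4)
a,b,c=[onz(d,*p,.03) for p in((264,169),(407,191.5),(248,300))]
print(a,b,c,dr(a,b),dr(c,a),'centre',(b+c)/2)
# same jar front bottom edge
zb=.156-.0847
p,q=onz(d,284,212,zb),onz(d,368,224.5,zb);print('jar',dr(p,q)); 
print('cap',onz(d,320,366,.098+zb))
```

```text
[0.5545527  0.03919366 0.03      ] [0.64504693 0.03566125 0.03      ] [ 0.55023909 -0.0507047   0.03      ] (np.float64(-2.2), np.float64(0.0906)) (np.float64(87.3), np.float64(0.09)) centre [ 0.59764301 -0.00752173  0.03      ]
jar (np.float64(-2.0), np.float64(0.0459))
cap [ 0.59519901 -0.0049427   0.1693    ]
```

Emit:
drive_tool(
  series=[
    [[0.1, 0.05, 0.06], [0, -0.3, 0.3]],
    [[0.3, 0, 0], [0, 0, 0]],
    [[0.2, 0, 0], [0, 0, 0]],
    [[0, 0, 0], [0, 0, 0]],
  ],
)

```text
time: 6.05
eef_pos: [0.5959, -0.0054, 0.1236]
tcp_rot: [0.47, 0.528, -0.47, 0.529]
contact_force: [0.5, 0.1, -3.3]
opening: 0.637
```

Run:
```python
from h import *
go([.596,-.0069,.093],6.6)
```

```text
t 6.05 p [ 0.5959 -0.0054  0.1236] yaw 6.74 q [-0.179  0.239  1.865  0.     1.037 -0.297] F [ 0.5  0.1 -3.3] open 0.637
 shift(50mm) [ 0.612 -0.002  0.03 ]  |mm| 30.6  turn [ 0.14  0.   -0.02]
```

Emit:
drive_tool(
  series=[
    [[0.1, 0, 0.03], [0, 0, 0]],
    [[0.1, 0, 0], [0, 0, 0]],
    [[0.1, 0, 0], [0, 0, 0]],
    [[0.1, 0, 0], [0, 0, 0]],
  ],
)

```text
time: 6.45
eef_pos: [0.5963, -0.007, 0.102]
tcp_rot: [0.47, 0.528, -0.47, 0.529]
contact_force: [-0.5, 0.7, -3.9]
opening: 0.639
```

Run:
```python
from h import *
go([.596,-.0069,.093],6.6)
```

```text
t 6.45 p [ 0.5963 -0.007   0.102 ] yaw 6.73 q [-0.182  0.268  1.875  0.     0.998 -0.299] F [-0.5  0.7 -3.9] open 0.639
 shift(50mm) [ 0.18  -0.007 -0.004]  |mm| 9.0  turn [ 0.13  0.01 -0.03]
```

Going in freely. I continue until contact.

Emit:
drive_tool(
  series=[
    [[0.08, 0, 0], [0, 0, 0]],
    [[0.07, 0, 0], [0, 0, 0]],
    [[0.06, 0, 0], [0, 0, 0]],
    [[0.0, 0, 0], [0, 0, 0]],
  ],
)

```text
time: 6.85
eef_pos: [0.5974, -0.0075, 0.0935]
tcp_rot: [0.47, 0.528, -0.47, 0.529]
contact_force: [-0.1, 0.9, -4.7]
opening: 0.642
```

Run:
```python
from h import *
go([.596,-.0069,.093],6.6)
```

```text
t 6.85 p [ 0.5974 -0.0075  0.0935] yaw 6.74 q [-1.820e-01  2.820e-01  1.876e+00 -1.000e-03  9.830e-01 -2.990e-01] F [-0.1  0.9 -4.7] open 0.642
 shift(50mm) [ 0.009 -0.026 -0.015]  |mm| 1.6  turn [ 0.14  0.05 -0.07]
```

Emit:
drive_tool(
  series=[
    [[0.05, 0, 0], [0, 0, 0]],
    [[0.04, 0, 0], [0, 0, 0]],
    [[0.0, 0, 0], [0, 0, 0]],
  ],
)

```text
time: 7.15
eef_pos: [0.5988, -0.0079, 0.0932]
tcp_rot: [0.47, 0.527, -0.469, 0.53]
contact_force: [0.0, -0.2, -4.3]
opening: 0.636
```

Run:
```python
from h import *
go([.596,-.0069,.093],6.6)
```

```text
t 7.15 p [ 0.5988 -0.0079  0.0932] yaw 6.77 q [-0.182  0.284  1.873 -0.002  0.981 -0.299] F [ 0.  -0.2 -4.3] open 0.636
 shift(50mm) [ 0.004 -0.053 -0.027]  |mm| 3.0  turn [ 0.16  0.13 -0.16]
```

Run:
```python
from h import *
for n in('scene','side','wrist'): d=snap(n,n+'5')
def crop(n,x,y,w,h,k): return cv2.resize(load(n)['img'][y:y+h,x:x+w],None,fx=k,fy=k,interpolation=cv2.INTER_CUBIC)
a=crop('scene5',280,180,100,100,4);b=crop('side5',270,190,100,100,4)
cv2.imwrite('pics/5c.png',np.hstack([a,b])[:,:,::-1])
print(ctrl.get_state()['contact_force'],ctrl.get_state()['wrist_torque'])
```

```text
[-0.14259367 -0.97901957 -1.24754178] [-0.02965045 -0.04037674 -0.01739121]
```

View pics/5c.png

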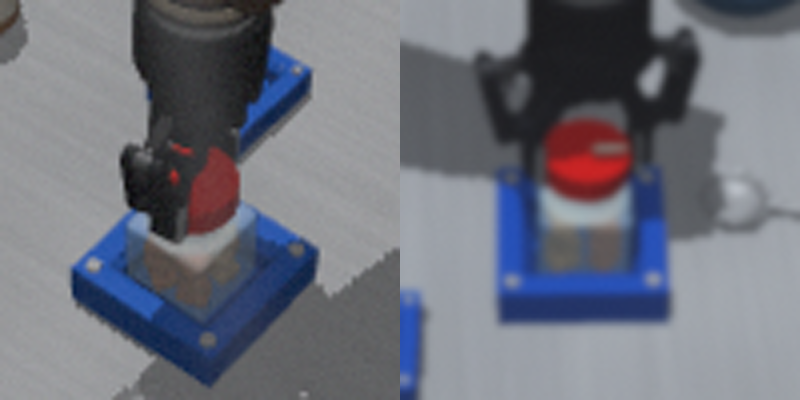

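View pics/wrist5.png

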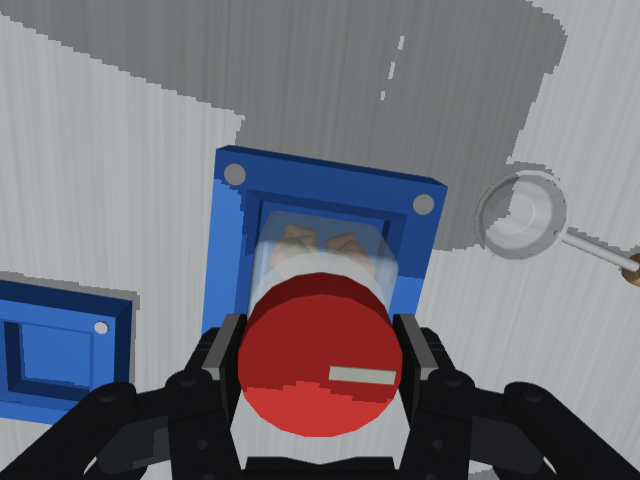

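Emit:
drive_tool(
  series=[
    [[0.08, -0.04, 0], [0, 0, 0]],
    [[0.08, 0, 0], [0, 0, 0]],
    [[0.08, 0, 0], [0, 0, 0]],
  ],
)

```text
time: 7.6
eef_pos: [0.6001, -0.0084, 0.0925]
tcp_rot: [0.47, 0.527, -0.469, 0.531]
contact_force: [-10.5, 0.1, 17.9]
opening: 0.641
```

Run:
```python
from h import *
go([.596,-.0069,.093],6.6)
```

```text
t 7.6 p [ 0.6001 -0.0084  0.0925] yaw 6.79 q [-0.182  0.287  1.872 -0.002  0.978 -0.3  ] F [-10.5   0.1  17.9] open 0.641
 shift(50mm) [-0.011 -0.077 -0.039]  |mm| 4.4  turn [ 0.19  0.17 -0.26]
```

Emit:
drive_tool(
  series=[
    [[-0.03, -0.06, 0], [0, 0, 0]],
    [[0, -0.03, 0], [0, 0, 0]],
    [[0, 0, 0], [0, 0, 0]],
  ],
  newtons=110,
)

```text
time: 7.9
eef_pos: [0.596, -0.0082, 0.0943]
tcp_rot: [0.471, 0.526, -0.468, 0.531]
contact_force: [0.4, 0.4, -4.7]
opening: 0.623
```

Run:
```python
from h import *
go([.5975,-.0072,.0927],6.6)
print(ctrl.get_state()['wrist_torque'])
```

```text
t 7.9 p [ 0.596  -0.0082  0.0943] yaw 6.78 q [-0.184  0.275  1.883  0.     0.976 -0.303] F [ 0.4  0.4 -4.7] open 0.623
 shift(50mm) [ 0.033  0.033 -0.016]  |mm| 2.5  turn [ 0.18  0.11 -0.43]
[0.13120136 0.01107078 0.07604669]
```

Emit:
drive_tool(
  series=[
    [[0.04, 0.03, 0], [0, 0, -0.4]],
    [[0.02, 0, 0], [0, 0, 0]],
    [[0, 0, 0], [0, 0, 0]],
  ],
)

```text
time: 8.2
eef_pos: [0.597, -0.0083, 0.0935]
tcp_rot: [0.468, 0.529, -0.471, 0.528]
contact_force: [-1.3, -0.4, -1.7]
opening: 0.618
```

Emit:
drive_tool(
  series=[
    [[0, 0, 0], [-6, 0, 0]],
    [[0, 0, 0], [-6, 0, 0]],
    [[0, 0, 0], [-6, 0, 0]],
  ],
)

```text
time: 8.5
eef_pos: [0.5967, -0.0078, 0.0935]
tcp_rot: [0.378, 0.599, -0.381, 0.594]
contact_force: [-2.8, -0.8, 2.0]
opening: 0.614
```

Run:
```python
from h import *
go([.5975,-.0072,.0927],6.6)
print(ctrl.get_state()['wrist_torque'])
snap('wrist','w6')
```

```text
t 8.5 p [ 0.5967 -0.0078  0.0935] yaw 25.06 q [-1.830e-01  2.850e-01  1.872e+00 -1.000e-03  9.930e-01 -6.190e-01] F [-2.8 -0.8  2. ] open 0.614
 shift(50mm) [ 0.015  0.02  -0.003]  |mm| 1.3  turn [18.46 -0.16  0.43]
[ 0.16921287  0.28314811 -0.40366405]
```

View pics/w6.png

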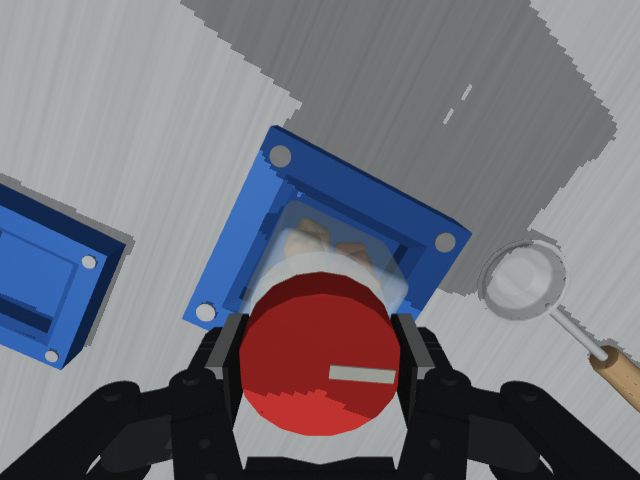

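Emit:
drive_tool(
  series=[
    [[0, 0, 0], [-8, 0, 0]],
    [[0, 0, 0], [-8, 0, 0]],
    [[0, 0, 0], [-8, 0, 0]],
    [[0, 0, 0], [-8, 0, 0]],
  ],
)

```text
time: 8.95
eef_pos: [0.5964, -0.0077, 0.0949]
tcp_rot: [0.197, 0.684, -0.197, 0.675]
contact_force: [-4.0, 0.1, 4.2]
opening: 0.618
```

Run:
```python
from h import *
go([.5975,-.0072,.0927],95)
print(ctrl.get_state()['wrist_torque'])
snap('wrist','w7')
```

```text
t 8.95 p [ 0.5964 -0.0077  0.0949] yaw 57.71 q [-1.830e-01  2.840e-01  1.870e+00  1.000e-03  1.000e+00 -1.191e+00] F [-4.   0.1  4.2] open 0.618
 shift(50mm) [0.043 0.02  0.014]  |mm| 2.5  turn [-3.729e+01 -7.300e-01 -2.000e-02]
[ 0.18961064  0.59151072 -0.23955331]
```

View pics/w7.png

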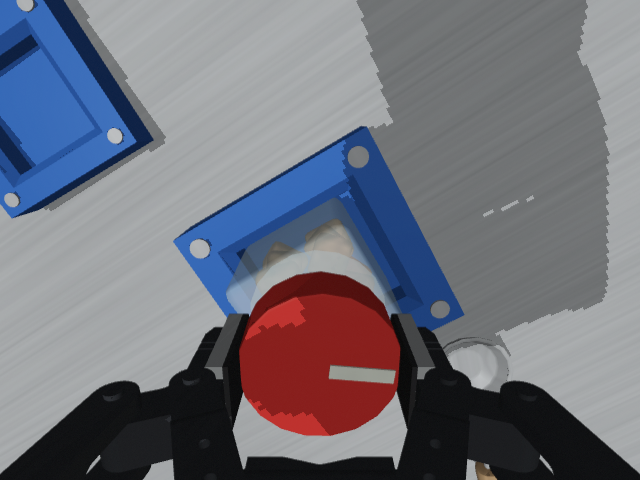

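Emit:
drive_tool(
  series=[
    [[0, 0, 0], [-8, 0, 0]],
    [[0, 0, 0], [-8, 0, 0]],
    [[0, 0, 0], [-8, 0, 0]],
  ],
)

```text
time: 9.3
eef_pos: [0.5966, -0.0082, 0.097]
tcp_rot: [0.049, 0.711, -0.048, 0.7]
contact_force: [-4.5, 0.2, 5.7]
opening: 0.618
```

Run:
```python
from h import *
go([.5975,-.0072,.0927],95)
print(ctrl.get_state()['wrist_torque'])
```

```text
t 9.3 p [ 0.5966 -0.0082  0.097 ] yaw 82.09 q [-0.184  0.283  1.867  0.     1.006 -1.617] F [-4.5  0.2  5.7] open 0.618
 shift(50mm) [0.085 0.021 0.016]  |mm| 4.5  turn [-12.91  -0.83  -0.14]
[ 0.07639961  0.69214223 -0.06458092]
```

Emit:
drive_tool(
  series=[
    [[0, 0, 0], [-5, -0.4, 0]],
    [[0, 0, 0], [-4, -0.4, 0]],
    [[0, 0, 0], [0, 0, 0]],
  ],
)

```text
time: 9.6
eef_pos: [0.5965, -0.0086, 0.0981]
tcp_rot: [-0.005, 0.708, 0.006, 0.706]
contact_force: [-2.0, 1.3, 2.2]
opening: 0.62
```

Run:
```python
from h import *
go([.5965,-.008,.128],91)
print(ctrl.get_state()['wrist_torque'])
snap('wrist','w8')
for n in('scene','side'): d=snap(n,n+'8')
def crop(n,x,y,w,h,k): return cv2.resize(load(n)['img'][y:y+h,x:x+w],None,fx=k,fy=k,interpolation=cv2.INTER_CUBIC)
a=crop('scene8',280,180,100,100,4);b=crop('side8',270,190,100,100,4)
cv2.imwrite('pics/8c.png',np.hstack([a,b])[:,:,::-1])
```

```text
t 9.6 p [ 0.5965 -0.0086  0.0981] yaw 90.9 q [-1.850e-01  2.750e-01  1.874e+00  1.000e-03  9.950e-01 -1.772e+00] F [-2.   1.3  2.2] open 0.62
 shift(50mm) [-0.598  0.013 -0.   ]  |mm| 29.9  turn [-0.1  -0.14 -0.07]
[0.0628784  0.36921677 0.01848234]
```

View pics/w8.png

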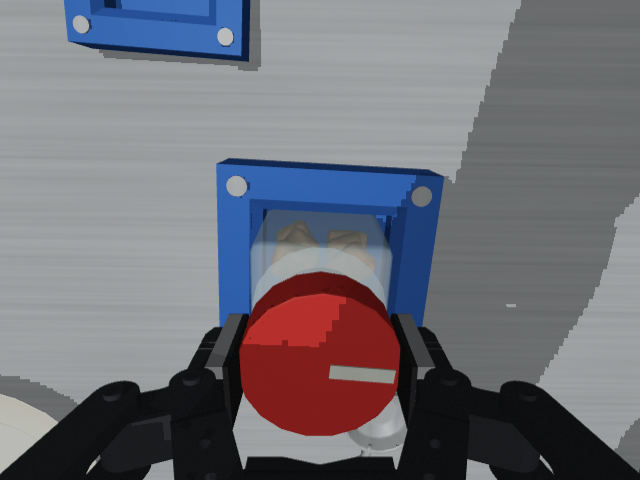

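View pics/8c.png

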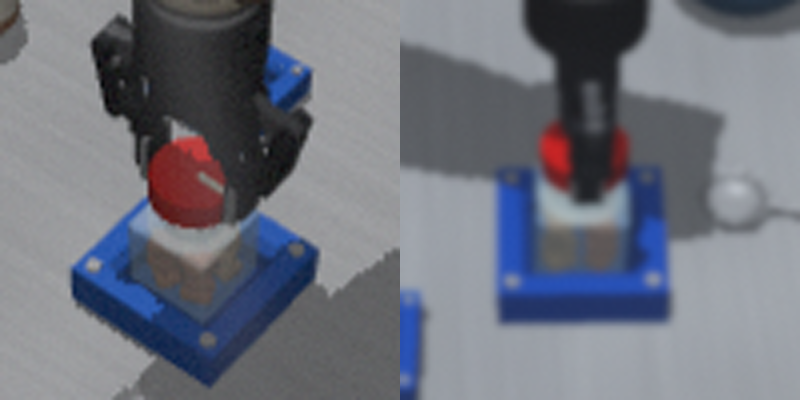

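Emit:
drive_tool(
  series=[
    [[-0.08, 0, 0], [0, 0, 0]],
    [[-0.1, 0, 0], [0, 0, 0]],
    [[-0.1, 0, 0], [0, 0, 0]],
  ],
)

```text
time: 10.05
eef_pos: [0.5969, -0.0089, 0.1113]
tcp_rot: [-0.004, 0.708, 0.005, 0.707]
contact_force: [-0.4, -0.4, -0.7]
opening: 0.62
```

Run:
```python
from h import *
go([.5965,-.008,.132],91)
snap('side','side9')
```

```text
t 10.05 p [ 0.5969 -0.0089  0.1113] yaw 90.73 q [-0.185  0.258  1.868  0.     1.018 -1.768] F [-0.4 -0.4 -0.7] open 0.62
 shift(50mm) [-0.413  0.019 -0.009]  |mm| 20.7  turn [-0.27 -0.09 -0.03]
```

No jar weight is felt (about -0.7 N), so the cap is off the threads. I continue straight up.

Emit:
drive_tool(
  series=[
    [[-0.15, 0, 0], [0, 0, 0]],
    [[-0.15, 0.02, 0], [0, 0, 0]],
    [[-0.1, 0, 0], [0, 0, 0]],
    [[0, 0, 0], [0, 0, 0]],
    [[0, 0, 0], [0, 0, 0]],
  ],
)

```text
time: 10.6
eef_pos: [0.5988, -0.0082, 0.1359]
tcp_rot: [-0.005, 0.706, 0.004, 0.709]
contact_force: [-0.1, 1.1, -0.2]
opening: 0.62
```

Run:
```python
from h import *
go([.5965,-.008,.132],91)
for n in('scene','side','wrist'): d=snap(n,n+'10')
def crop(n,x,y,w,h,k): return cv2.resize(load(n)['img'][y:y+h,x:x+w],None,fx=k,fy=k,interpolation=cv2.INTER_CUBIC)
a=crop('scene10',280,170,100,110,4);b=crop('side10',270,180,100,110,4)
cv2.imwrite('pics/10c.png',np.hstack([a,b])[:,:,::-1])
```

```text
t 10.6 p [ 0.5988 -0.0082  0.1359] yaw 90.7 q [-0.183  0.227  1.854  0.     1.056 -1.766] F [-0.1  1.1 -0.2] open 0.62
 shift(50mm) [ 0.078  0.004 -0.047]  |mm| 4.6  turn [-0.3   0.25  0.04]
```

View pics/10c.png

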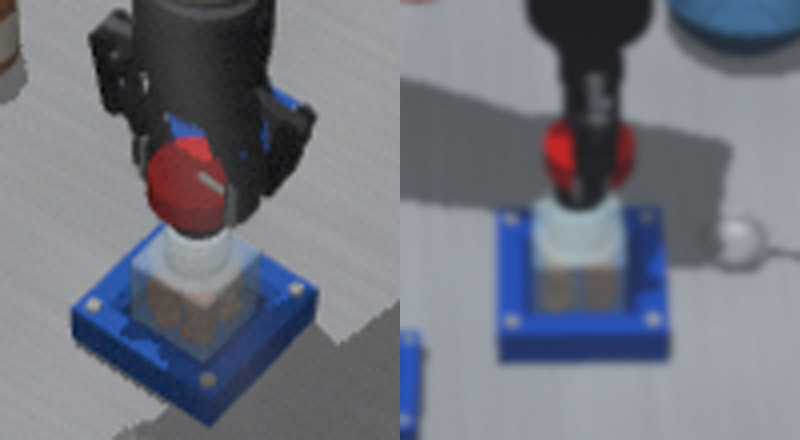

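View pics/wrist10.png

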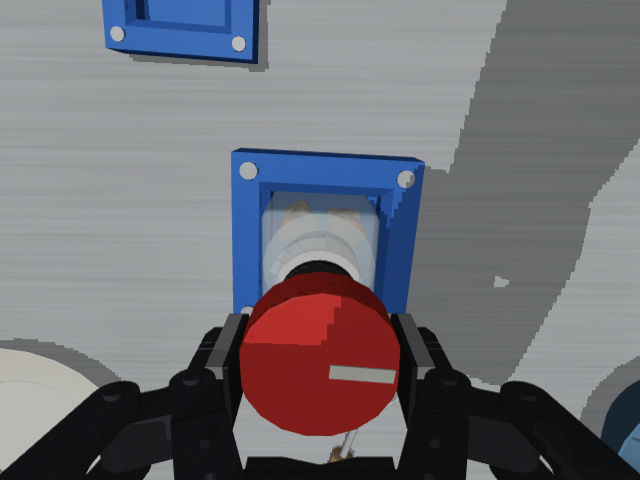

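Run:
```python
from h import *
s=ctrl.get_state();print(s['time'],s['eef_pos'],np.abs(s['dq']).max(),s['contact_force'])
print(ctrl.sign_off())
```

```text
10.75 [ 0.5986173  -0.00813383  0.13538246] 0.0036638986348304266 [-0.40817001  0.41461952  0.09803298]
the job is handed in; nothing more can be done
None
```

The job is handed in at 10.75 s; `sign_off` gives no verdict, so the result below rests on my own last checks.

**What I did:** I carried the jar by its closed cap into the larger brace. There it bottomed out, with the underside about 8 mm above the worktop and a push force of about 18 N. With a 110 N grip I turned the cap about 84° anticlockwise. The turning torque dropped to near zero at about 75°. I then lifted the cap straight up.

**Last checks:**
- **Cap:** It is held at an opening of 0.62 and is level to about 0.3°. Its lower edge is about 29 mm above the rim. It is about 1.5 rad from the jar's x, allowing for the jar's play in the pocket.
- **Contact:** The force reading is near zero and the arm is still.
- **Jar:** The pictures show it upright in the pocket with its mouth open below the cap.
- **Bystanders:** Nothing I did came near them, and the ones in view look unmoved. I did not measure their positions.

**Disagreements:**
- The scene camera put the brace's middle about 3 to 4 mm away from where the side and wrist cameras put it. I used the wrist and side value, and the jar went in freely.
- Pressing the jar home pushed the gripper about 3 mm in x, to the edge of the pocket's play. I moved it back before twisting.

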